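Open the sugar jar

TASK

Open the sugar jar for coffee: unscrew its tight lid with repeated twists, keep hold of it as it comes free, and lay it gently, top side up, flat on the middle of the round wooden board without dropping it. Let go of it there and leave the cup, glass, napkin ring and metal box where they stand.

Things in the scene. Friction and masses are not known exactly. Their poses are not given: they have to be found in the camera images.
- jar: White stoneware sugar jar, 100 mm across, set in a dark square wooden block (130 x 130 x 24 mm) fixed to the table: it never moves or turns. Origin under the jar's axis at table level, z up. Its shoulder is 100 mm above the table, flat to radius 28 mm, then sloping down to radius 50 mm at 78 mm height. Above the shoulder a threaded neck, hidden by the lid.
- jar_mouth (a point): Centre of the jar's mouth, 125 mm above the table, on the axis of the neck (44 mm across over its thread, 25 mm tall). Right-handed thread, 24 mm rise per full turn: the lid loosens counter-clockwise seen from above, is free after about 200 degrees (13 mm of rise), then lifts straight up. A springy rubber seal (30 N) in the mouth makes the first 15 degrees stiff (about 0.2 to 0.4 N m).
- lid_center (a point): Centre (half-way up, on the axis) of the jar's plain round fluted aluminium screw lid, 53 mm across, 34 mm tall, about 120 g, open below (25 mm deep inside). z is its axis, out of its closed top. At the start it is screwed tight, lower edge 1.5 mm above the jar's shoulder, top 135.5 mm above the table. Its yaw grows as it is unscrewed; it cannot be pulled off while on the thread.
- board_top (a point): Centre of the flat top face of the round dark wooden board, loose on the table, 132 mm across and 10 mm thick, no rim; 400 g; z up. The lid goes here.
- cup_center (a point): Centre of a white cup, 84 mm across, 60 mm tall, with a handle. Bystander.
- goblet_center (a point): Centre of a glass goblet, 68 mm across, 120 mm tall. Bystander.
- casket_center (a point): Centre of a low aluminium box on four feet, 104 x 154 mm, 73 mm tall. Bystander.
- napkin_ring_center (a point): Centre of a steel napkin ring standing on end, 42 mm across, 22 mm tall. Bystander.
Not all that is in view belongs to the job. Of the things shaped like the part that bears board_top, the dark wooden one is meant.

How it is judged:
On the way, in this order (a step that is already met when the one before it is completed fails the run):
1. the lid has been turned by more than about 60 degrees while still low on its thread (angle between the x axis of lid_center and the x axis of jar, either way round above 1.05 rad and z of lid_center in the frame of jar below 0.128 m), for 0.02 s.
2. the lid has been unscrewed and is held in the fingers clear above the jar (z of lid_center in the frame of jar above 0.15 m and contact force between the fingers and lid above 0.5 N), for 0.1 s.
At the end, for the whole second after the job is handed in: The lid lies at rest and released, top side up (within 0.12 rad), flat on the top of the board, its centre within 30 mm of the board's centre, the board flat on the table (horizontal distance between lid_center and board_top below 0.03 m and z of lid_center in the frame of board_top between 0.013 and 0.021 m and angle between lid_center's own z axis and vertical below 0.12 rad and angle between board_top's own z axis and vertical below 0.1 rad and height (world z) of board_top below 0.016 m and linear speed of lid below 0.02 m/s); the robot touches nothing.
It fails at once if the lid is dropped: it falls more than about 10 mm out of the fingers (contact force between the fingers and lid below 0.05 N and linear speed of lid above 0.45 m/s).
It fails at once if the cup is shoved or knocked over (distance of cup_center from where it was at the start of the episode above 0.03 m or angle between cup_center's own z axis and vertical above 0.4 rad).
It fails at once if the goblet is shoved or knocked over (distance of goblet_center from where it was at the start of the episode above 0.03 m or angle between goblet_center's own z axis and vertical above 0.4 rad).
It fails at once if the metal box is shoved or knocked over (distance of casket_center from where it was at the start of the episode above 0.03 m or angle between casket_center's own z axis and vertical above 0.4 rad).
It fails at once if the napkin ring is shoved or knocked over (distance of napkin_ring_center from where it was at the start of the episode above 0.03 m or angle between napkin_ring_center's own z axis and vertical above 0.4 rad).
It also fails if it takes over 67 s, if anything falls off the work surface, if the arm or the gripper's body presses on something with over 40 N, if the wrist force passes 120 N, or if a joint passes its speed limit or range.

ROBOT

A 7-joint arm with a two-finger parallel gripper is mounted at the origin on the work surface. World frame = base frame: x ahead of the robot, y to its left, z up, the work surface at z = 0. Lengths are in m, angles in rad, forces in N, time in s.
With the tool pointing down it reaches from about 0.425 to 0.925 m from the base axis. Payload 6.8 kg.
Tool frame: the origin (TCP) lies on the front face of the gripper's body, between the roots of the fingers; the fingertips stand 73 mm ahead of it and the grasp point (between the pads) lies 54 mm ahead of it (env.nose_length is the distance from the TCP to the fingertips, in m); z points along the fingers, y is the line along which they close (so a half turn about z gives the same grasp; the last joint's range is limited). The gripper opens to 85 mm and grips with 20 to 120 N. Pads are 22 mm wide; open, the fingers measure 114 mm over their backs; the gripper's body (76 mm by 85 mm) begins 54 mm behind the grasp point. The pads swing forward as they close: fully open they stand 13 mm farther back than shut.
Start: joints at [-1.221, 0.477, 0.022, 1.555, -0.011, 1.109, -0.083], TCP at [0.298, 0.606, 0.304] pointing down, gripper open.
Joint ranges: [-2.96, 2.96], [-0.34, 2.1], [-1.41, 1.46], [0.24, 2.44], [-1.37, 4.51], [0.17, 1.92], [-2.96, 2.96]. Speed limits (rad/s): [2.39, 2.39, 3.14, 3.14, 3.14, 3.14, 3.14].

INTERFACE

Orientations are given as a unit quaternion [w, x, y, z].
In Python, from cell import env, kin, camera, calibration, job gives the robot as it stands. The module is installed in compiled form; this text tells all that it offers. Calls block until the motion is done:
- env.reach(position, orientation): joint-space move of the TCP to a pose.
- env.movel(position, velocity=0.15, rot=None, stop_force=None): straight line of the TCP; rot=None keeps the orientation; velocity is the mean speed in m/s. With stop_force (N) it stops when the force on the tool has changed by that much, and returns True; else False.
- env.goto_joints(angles): joint-space move.
- env.grip(opening, f_grip=None): finger opening in m; f_grip is the grip in N (None keeps the last); returns when the fingers have stopped.
- env.dwell(seconds).
- kin.inverse_kinematics(position, orientation): joint angles nearest the present ones, or None.
- env.get_state(): the state.
- camera(name): name is "scene" or "top" or "wrist"; returns (picture, depth): 384x512x3 uint8, blue, green, red; 384x512 float32, m along the optical axis (not along the pixel's ray), 0 where there is no reading.
- calibration(name): a dict with "fx", "fy", "cx", "cy" (pixels), "k1" (the pictures are not rectified: a ray, as slopes to the right and down, at radius r is drawn at 1 + k1 r^2 times it, then the intrinsics apply), "rvec" (rotation vector, rad) and "tvec" (3), from world to camera coordinates, as OpenCV has them. Camera axes: x right, y down, z forward; pixel columns grow to the right and rows downward; lengths in m; the calibration is good to about 2 mm. A picture is of the moment at which its call begins: read the wrist's pose just before it. calibration takes no time and is no camera call; for the wrist camera it gives the pose at the moment of the call.
A pose or a line that the arm cannot do raises env.PlanningError and nothing moves.
- job.job_done(): hands the job in; it is judged then, once.
The state is a dict: "time": time; "qpos": joint angles; "joint_velocities": joint speeds; "joint_torque": joint torques, N m; "tcp_pos": TCP position; "orientation": TCP orientation; "force": force on the tool from outside, world axes, zero at the start; "torque": the same for the moment, N m; "opening": finger opening in m; "gripper_force": force on a finger pad.
Only numpy, scipy, OpenCV 4.12 (cv2) and the standard library are available. Lean on these libraries where they do the work, as an engineer would, in place of code of your own. Each camera call takes 0.05 s, during which the arm holds its last target. There are 200 camera calls.

## Working session

There is one attempt and no reset: what is moved stays moved. The work goes in short steps, each a Python script; the robot and the scene stay as the last script left them, time stands still between calls to the robot, and variables do not carry over. Pictures are saved under pics/ and viewed, at most 10 in all, crops included, and the job is handed in when it is done.

```bash
mkdir -p pics
python3 - <<'E'
from cell import env,camera,calibration
import cv2,numpy as np
s=env.get_state();print(s)
for n in("top","scene"):
    p,d=camera(n);np.savez(n+".npz",p=p,d=d);cv2.imwrite(f"pics/{n}.png",p)
    print(n,calibration(n),(d>0).mean())
E
```

```text
{'time': 0.0, 'qpos': array([-1.22111459,  0.47778975,  0.02232962,  1.5564278 , -0.01149541,
        1.10927059, -0.08312884]), 'joint_velocities': array([-0.00189928, -0.00166555,  0.00012926, -0.00067867,  0.00110241,
        0.00062405,  0.00063732]), 'joint_torque': array([-1.13648020e-03, -5.96439207e+01,  1.60761941e+00, -2.81197107e+01,
        1.25017544e-02,  9.41935752e-03, -3.76544747e-06]), 'tcp_pos': array([0.29812575, 0.60510255, 0.30294231]), 'orientation': array([-1.36616049e-04,  2.26895405e-01,  9.73918731e-01, -8.73098977e-04]), 'force': array([ 0.01702032, -0.60051074, -0.49301099]), 'torque': array([ 0.0309729 , -0.01569357, -0.04087363]), 'gripper_force': 0.0, 'opening': 0.08508884038957787}
top {'fx': 473.8050222833369, 'fy': 473.8050222833369, 'cx': 261.2968176182604, 'cy': 182.74506576596167, 'k1': -0.02477691855564168, 'rvec': array([ 2.17382417, -2.13614375,  0.19778233]), 'tvec': array([-0.00902034,  0.5664411 ,  1.21706038])} 0.9959665934244791
scene {'fx': 420.7416689361736, 'fy': 420.7416689361736, 'cx': 262.39817657612724, 'cy': 191.53614716420356, 'k1': -0.06226709195209357, 'rvec': array([ 2.15362907,  0.68428586, -0.35238419]), 'tvec': array([-0.45455433, -0.10054955,  1.33703739])} 0.996185302734375
```

View pics/top.png

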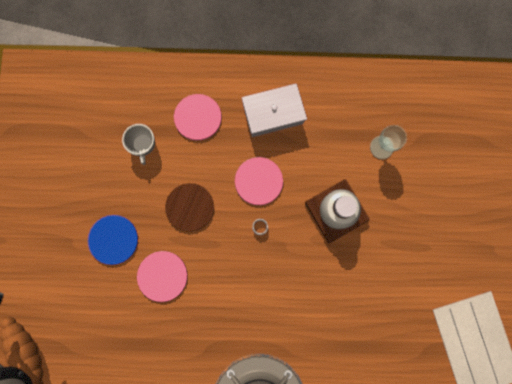

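View pics/scene.png

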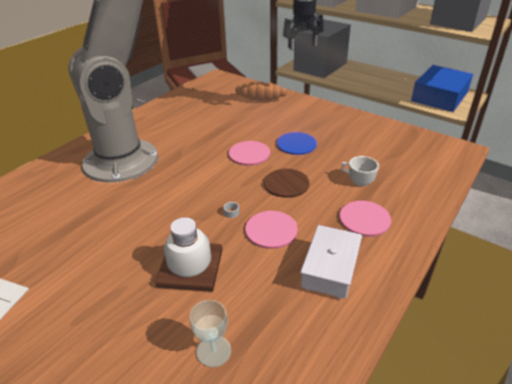

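The top view shows the jar lid at about (346,206), the dark board at (190,208), the ring at (260,227), the cup at (139,140), the goblet at (385,145) and the box at (274,110). The scene view agrees, with the lid at about (184,230) and the board at (287,182).

```bash
cat > h.py <<'E'
import cv2,numpy as np
from cell import env,kin,camera,calibration
def rays(cal,uv):
    K=np.array([[cal['fx'],0,cal['cx']],[0,cal['fy'],cal['cy']],[0,0,1]])
    n=cv2.undistortPoints(np.float64(uv).reshape(-1,1,2),K,np.array([cal['k1'],0,0,0.])).reshape(-1,2)
    R=cv2.Rodrigues(cal['rvec'])[0]; return -R.T@cal['tvec'], np.c_[n,np.ones(len(n))]@R
def onplane(cal,uv,z):
    o,d=rays(cal,uv); return o+d*((z-o[2])/d[:,2])[:,None]
def cloud(cal,dep):
    v,u=np.mgrid[:dep.shape[0],:dep.shape[1]]
    o,d=rays(cal,np.c_[u.ravel(),v.ravel()]); return (o+d*dep.reshape(-1,1)).reshape(*dep.shape,3)
def circ(cal,mask,z):
    c=max(cv2.findContours(mask.astype(np.uint8),0,cv2.CHAIN_APPROX_NONE)[0],key=cv2.contourArea).reshape(-1,2)
    P=onplane(cal,c,z)[:,:2]; a=np.linalg.lstsq(np.c_[2*P,np.ones(len(P))],(P**2).sum(1),rcond=None)[0]
    return a[:2],np.sqrt(a[2]+a[0]**2+a[1]**2)
def qd(psi): # tool down, y (closing) axis at angle psi from world y
    return np.array([0,np.sin(-psi/2),np.cos(psi/2),0])
E
python3 - <<'E'
from h import *
for n,bl,bb in(("top",(346,206),(190,208)),("scene",(184,230),(287,182))):
    f=np.load(n+".npz");p,d=f['p'],f['d'];c=calibration(n);W=cloud(c,d)
    v,u=np.mgrid[:384,:512]
    near=lambda q,r:(abs(u-q[0])<r)&(abs(v-q[1])<r)
    print(n,"lid",circ(c,near(bl,30)&(abs(W[...,2]-.1355)<.006),.1355), W[bl[1],bl[0]])
    m=near(bb,34)&(p[...,2]<95)
    print("board",circ(c,m,.01),W[bb[1],bb[0]])
    if n=="top":
        for nm,q,r in(("cup",(139,140),26),("gob",(388,143),26),("box",(274,110),40),("ring",(260,227),15),("jar",(338,210),40)):
            P=W[near(q,r)&(W[...,2]>.015)]; print(nm,P.min(0).round(3),P.max(0).round(3))
# orientation helper check
from scipy.spatial.transform import Rotation as R
q=qd(0.3);print(R.from_quat(q[[1,2,3,0]]).as_matrix().round(3))
s=env.get_state();print(R.from_quat(s['orientation'][[1,2,3,0]]).as_matrix().round(3))
E
```

```text
top lid (array([ 0.49892455, -0.20577763]), np.float64(0.025326794112116937)) [ 0.49826126 -0.20546795  0.13771995]
board (array([0.49402374, 0.18486693]), np.float64(0.04689240415823931)) [0.49915007 0.19167539 0.00766911]
cup [0.373 0.036 0.015] [0.718 0.373 1.289]
gob [ 0.373 -0.368  0.057] [0.715 0.036 1.289]
box [ 0.373 -0.116  0.015] [0.838 0.057 1.289]
ring [ 0.373 -0.017  0.015] [0.472 0.036 1.289]
jar [ 0.373 -0.292  0.015] [0.585 0.036 1.289]
scene lid (array([ 0.50304781, -0.20679833]), np.float64(0.02736438937418818)) [ 0.51228676 -0.21274935  0.13537191]
board (array([0.43391006, 0.36138132]), np.float64(0.035707494787384414)) [0.51008967 0.19093845 0.01107156]
[[-0.955 -0.296  0.   ]
 [-0.296  0.955  0.   ]
 [-0.     0.    -1.   ]]
[[-0.897  0.442 -0.001]
 [ 0.442  0.897 -0.002]
 [-0.    -0.002 -1.   ]]
```

Run:
```python
from h import *
for n,bb in(("top",(190,208)),("scene",(287,182))):
    f=np.load(n+".npz");p=f['p'];c=calibration(n)
    v,u=np.mgrid[:384,:512]
    m=((abs(u-bb[0])<34)&(abs(v-bb[1])<34))
    h=p[...,2]; t=cv2.threshold(h[m],0,255,cv2.THRESH_OTSU)[0]
    k=(m&(h<=t)).astype(np.uint8); k=cv2.morphologyEx(k,cv2.MORPH_OPEN,np.ones((5,5)))
    P=onplane(c,cv2.convexHull(max(cv2.findContours(k,0,1)[0],key=cv2.contourArea)).reshape(-1,2),.01)[:,:2]
    print(n,t,h[bb[1],bb[0]],cv2.minEnclosingCircle(P.astype(np.float32)),(P.min(0)+P.max(0))/2,k.sum())
q0=env.get_state()['qpos']
for psi in np.radians(range(-180,181,30)):
    for z in(.1785,.3):
        q=kin.inverse_kinematics([.5,-.206,z],qd(-psi)); print(round(np.degrees(psi)),z,None if q is None else np.round(q,2))
```

```text
top 130.0 96 ((0.49843984842300415, 0.19165998697280884), 0.0698602944612503) [0.4980989  0.19267374] 1985
scene 145.0 101 ((0.5058496594429016, 0.18918725848197937), 0.0713207945227623) [0.50671608 0.1890297 ] 1238
-180 0.1785 [-0.53  0.75  1.15  2.03 -0.86  0.96 -0.48]
-180 0.3 [-0.49  0.39  0.99  1.93 -0.38  1.03 -0.91]
-150 0.1785 [-0.48  0.68  1.06  2.03 -0.77  0.9  -1.09]
-150 0.3 [-0.64  0.56  1.29  1.93 -0.61  1.12 -1.2 ]
-120 0.1785 [-0.57  0.85  1.27  2.04 -0.97  1.05 -1.43]
-120 0.3 [-0.64  0.56  1.29  1.93 -0.61  1.12 -1.72]
-90 0.1785 [-0.57  0.85  1.27  2.04 -0.97  1.05 -1.95]
-90 0.3 [-0.64  0.56  1.29  1.93 -0.61  1.12 -2.25]
-60 0.1785 [ 1.14  0.74 -1.19  1.93  0.8   1.05  2.21]
-60 0.3 [ 1.17  0.51 -1.18  1.83  0.52  1.16  2.43]
-30 0.1785 [-0.09  0.45  0.46  2.01 -0.29  0.74  2.64]
-30 0.3 [-0.33  0.32  0.75  1.92 -0.25  1.    2.63]
0 0.1785 [-0.12  0.46  0.5   2.01 -0.32  0.75  2.15]
0 0.3 [-0.34  0.32  0.77  1.92 -0.26  1.    2.12]
30 0.1785 [-0.22  0.49  0.64  2.02 -0.42  0.76  1.72]
30 0.3 [-0.39  0.34  0.84  1.92 -0.3   1.01  1.63]
60 0.1785 [-0.39  0.58  0.89  2.03 -0.62  0.82  1.39]
60 0.3 [-0.44  0.36  0.91  1.92 -0.33  1.02  1.14]
90 0.1785 [-0.47  0.66  1.04  2.03 -0.75  0.89  0.99]
90 0.3 [-0.46  0.37  0.94  1.93 -0.35  1.02  0.63]
120 0.1785 [-0.5   0.69  1.09  2.03 -0.8   0.91  0.51]
120 0.3 [-0.48  0.38  0.97  1.93 -0.36  1.02  0.13]
150 0.1785 [-0.51  0.72  1.12  2.03 -0.83  0.94  0.01]
150 0.3 [-0.49  0.39  0.98  1.93 -0.37  1.03 -0.39]
180 0.1785 [-0.53  0.75  1.15  2.03 -0.86  0.96 -0.48]
180 0.3 [-0.49  0.39  0.99  1.93 -0.38  1.03 -0.91]
```

Run:
```python
from h import *
env.goto_joints(np.array([-.49,.39,.99,1.93,-.38,1.03,-.91-np.radians(80)]))
env.movel([.50,-.206,.30],rot=qd(np.radians(-260)),velocity=.05)
s=env.get_state();print(s['time'],s['qpos'].round(2),s['tcp_pos'],s['orientation'])
c=calibration("wrist");p,d=camera("wrist");cv2.imwrite("pics/w1.png",p);np.savez("w1.npz",p=p,d=d,**c)
W=cloud(c,d);m=(abs(W[...,2]-.1355)<.006)&(np.hypot(W[...,0]-.5,W[...,1]+.206)<.05)
print(m.sum(),circ(c,m,.1355),W[m].mean(0))
```

```text
3.2833 [-0.49  0.39  0.99  1.93 -0.38  1.03 -2.3 ] [ 0.50039683 -0.20564334  0.30013934] [-1.12636862e-04  7.66372705e-01 -6.42396164e-01  1.79876788e-04]
3303 (array([ 0.50029527, -0.20508415]), np.float64(0.026053422225632342)) [ 0.50042843 -0.20583408  0.1360845 ]
```

View pics/w1.png

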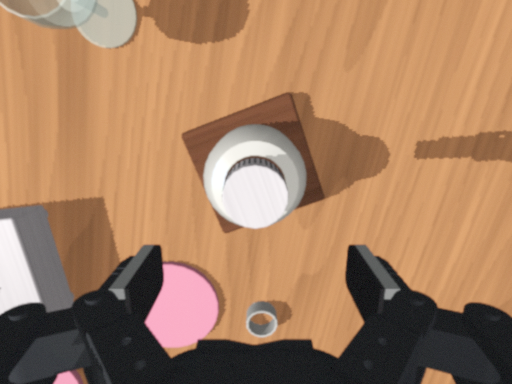

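The wrist view has the lid centred at (255,195), between the fingers, so I take its centre as (0.5003,-0.2054). Next: descend, grip, and do the first twist.

```bash
cat >> h.py <<'E'
def rep(t=''):
    s=env.get_state();print(t,round(s['time'],2),'q',s['qpos'].round(2),'tcp',s['tcp_pos'].round(4),'F',s['force'].round(1),'T',s['torque'].round(2),'op',round(s['opening'],4),'gf',round(s['gripper_force'],1));return s
E
python3 - <<'E'
from h import *
xy=[.5003,-.2054]
print(env.movel(xy+[.1785],velocity=.06,stop_force=15));rep('down')
env.grip(.05,80);rep('grip')
for a in range(15,91,15):
    env.movel(xy+[.1785+.024*a/360],rot=qd(np.radians(-260+a)),velocity=.0015);rep(a)
E
```

```text
False
down 5.51 q [-0.35  0.55  0.83  2.03 -0.56  0.8  -2.16] tcp [ 0.5004 -0.2054  0.1787] F [ 0.  -0.3  0. ] T [-0.01  0.01 -0.04] op 0.0853 gf 0.0
grip 5.93 q [-0.35  0.55  0.83  2.03 -0.56  0.81 -2.16] tcp [ 0.5002 -0.2055  0.179 ] F [-2.5  1.4  5.7] T [0.2  0.49 0.  ] op 0.0515 gf 68.5
15 6.42 q [-0.3   0.52  0.76  2.02 -0.51  0.79 -1.95] tcp [ 0.5004 -0.2054  0.1796] F [ 0.3 -0.2  2. ] T [ 0.02 -0.06  0.02] op 0.0515 gf 68.6
30 6.9 q [-0.26  0.5   0.69  2.02 -0.45  0.78 -1.75] tcp [ 0.5001 -0.2054  0.1803] F [-0.2 -1.4 -1.2] T [-0.   -0.03 -0.06] op 0.0515 gf 68.7
45 7.38 q [-0.21  0.48  0.62  2.02 -0.4   0.77 -1.54] tcp [ 0.5003 -0.2053  0.1814] F [ 0.7  0.1 -1.4] T [ 0.05 -0.06  0.01] op 0.0517 gf 68.7
60 7.87 q [-0.16  0.46  0.55  2.01 -0.35  0.76 -1.32] tcp [ 0.5005 -0.2053  0.1825] F [ 1.  -0.1 -0.9] T [ 0.11 -0.26  0.01] op 0.0512 gf 68.7
75 8.35 q [-0.11  0.45  0.48  2.01 -0.3   0.75 -1.11] tcp [ 0.5007 -0.205   0.1835] F [ 3.3  2.4 -1.1] T [ 0.39 -0.64  0.03] op 0.0515 gf 68.7
90 8.83 q [-0.06  0.43  0.42  2.   -0.25  0.75 -0.89] tcp [ 0.5008 -0.2047  0.1845] F [ 3.8  3.8 -1.3] T [ 0.8  -0.84 -0.02] op 0.0515 gf 68.7
```

Run:
```python
from h import *
xy=[.5003,-.2054]
for a in range(105,226,15):
    env.movel(xy+[.1785+.024*a/360],rot=qd(np.radians(-260+a)),velocity=.0015);rep(a)
p,d=camera("scene");cv2.imwrite("pics/s2.png",cv2.resize(p[150:310,100:290],None,fx=3,fy=3))
```

```text
105 9.32 q [-0.01  0.42  0.35  2.   -0.21  0.75 -0.67] tcp [ 0.5008 -0.2045  0.1855] F [ 4.1  4.6 -1.7] T [ 0.94 -0.87 -0.07] op 0.0512 gf 68.8
120 9.8 q [ 0.05  0.42  0.28  2.   -0.17  0.75 -0.44] tcp [ 0.5005 -0.2043  0.1864] F [ 3.1  4.7 -0.4] T [ 1.1  -0.61 -0.06] op 0.0515 gf 68.8
135 10.28 q [ 0.1   0.41  0.22  1.99 -0.13  0.75 -0.22] tcp [ 0.5003 -0.2041  0.1872] F [ 2.8  6.2 -0.5] T [ 1.3  -0.52 -0.03] op 0.0513 gf 68.8
150 10.77 q [ 0.15  0.4   0.16  1.99 -0.09  0.76  0.01] tcp [ 0.5002 -0.204   0.1881] F [ 2.9  6.  -0.7] T [ 1.26 -0.5  -0.01] op 0.0516 gf 68.9
165 11.25 q [ 0.2   0.4   0.1   1.99 -0.06  0.76  0.24] tcp [ 0.5    -0.2039  0.1891] F [ 2.6  6.4 -0.2] T [ 1.3  -0.46 -0.02] op 0.0515 gf 68.9
180 11.73 q [ 0.25  0.4   0.03  1.98 -0.02  0.76  0.46] tcp [ 0.4998 -0.204   0.19  ] F [ 2.4  6.  -0.4] T [ 1.34 -0.36 -0.05] op 0.0512 gf 68.9
195 12.22 q [ 0.29  0.4  -0.03  1.98  0.01  0.77  0.69] tcp [ 0.4994 -0.2041  0.1908] F [0.5 5.9 0.1] T [ 1.28 -0.12 -0.04] op 0.0514 gf 68.9
210 12.7 q [ 0.34  0.4  -0.09  1.97  0.05  0.77  0.93] tcp [ 0.4991 -0.2042  0.1917] F [ 0.   5.6 -0. ] T [ 1.19 -0.04  0.02] op 0.0515 gf 68.9
225 13.18 q [ 0.39  0.4  -0.15  1.97  0.08  0.78  1.16] tcp [ 0.4992 -0.2045  0.1927] F [ 0.1  4.8 -0.9] T [ 1.2   0.03 -0.04] op 0.0514 gf 68.9
```

View pics/s2.png

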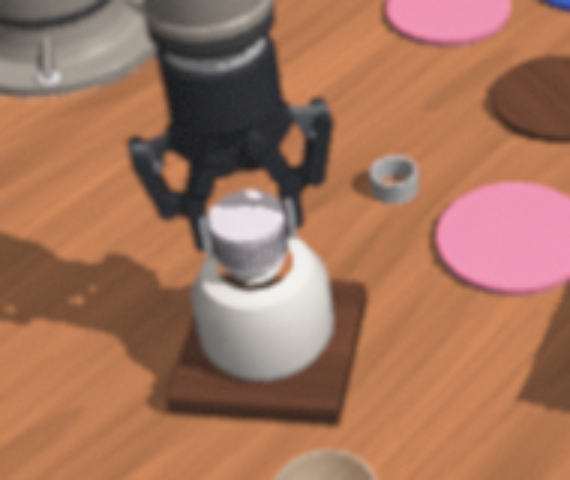

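The crop shows the lid held in the fingers at about (245,235), with the white neck visible below it, so the lid turned and rose. Now I lift it straight up, with a stop force set.

Run:
```python
from h import *
s=env.get_state();x,y,z=s['tcp_pos']
st=env.movel([.5,-.2050,.2027],velocity=.02,stop_force=12);print(st);rep()
if not st:
    print(env.movel([.5,-.205,.27],velocity=.05,stop_force=12));env.dwell(.3);rep()
    p,d=camera("scene");c=calibration("scene");cv2.imwrite("pics/s3.png",cv2.resize(p[110:270,100:290],None,fx=3,fy=3))
    p,d=camera("wrist");cv2.imwrite("pics/w3.png",p)
```

```text
False
 13.84 q [ 0.39  0.39 -0.15  1.96  0.08  0.8   1.16] tcp [ 0.5001 -0.2057  0.2031] F [-0.5  0.  -1.5] T [0.04 0.05 0.06] op 0.0513 gf 68.9
False
 15.64 q [ 0.4   0.3  -0.15  1.91  0.06  0.94  1.18] tcp [ 0.5    -0.205   0.2699] F [ 0.5 -0.7 -0.9] T [-0.06  0.04  0.06] op 0.0507 gf 68.9
```

View pics/s3.png

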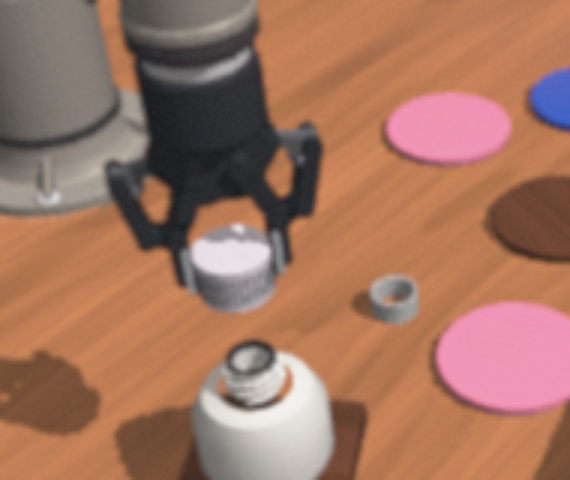

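The lid is off and held level at about (235,268), with the bare neck below it. Now I carry it to the board, averaging the two views for its centre: (0.502,0.190).

Run:
```python
from h import *
b=[.502,.190]
env.movel([.5,0,.27],velocity=.1)
env.movel(b+[.27],velocity=.1)
env.movel(b+[.11],velocity=.08);env.dwell(.3);rep()
env.movel(b+[.094],velocity=.03);env.dwell(.2);rep()
print(env.movel(b+[.080],velocity=.008,stop_force=4));rep()
p,d=camera("scene");cv2.imwrite("pics/s4.png",cv2.resize(p[80:240,200:390],None,fx=3,fy=3))
```

```text
22.44 q [-0.24  0.54 -0.29  2.01  0.26  0.63  0.25] tcp [0.502  0.19   0.1101] F [ 0.3  0.1 -0.1] T [0.06 0.03 0.04] op 0.0512 gf 68.9
 23.32 q [-0.25  0.56 -0.28  2.02  0.27  0.59  0.24] tcp [0.5021 0.19   0.0942] F [-0.1  0.3 -0.8] T [0.02 0.01 0.05] op 0.0515 gf 68.9
True
 24.3 q [-0.26  0.58 -0.28  2.02  0.28  0.58  0.23] tcp [0.502 0.19  0.087] F [-1.  -0.2  4.9] T [-0.04  0.09 -0.02] op 0.0513 gf 69.6
```

View pics/s4.png

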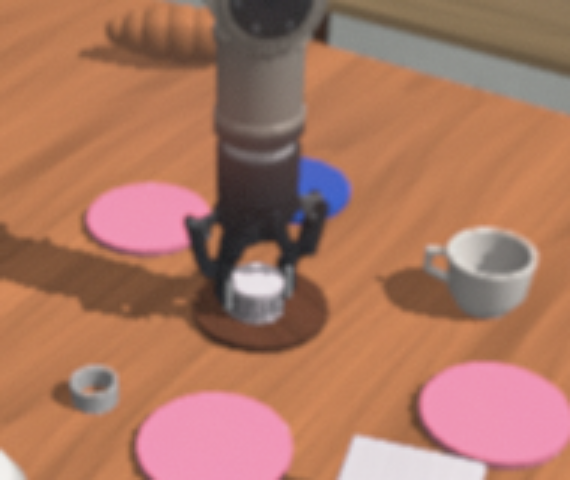

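Contact came at z = 0.087, exactly as expected, with the lid resting at (257,295) near the middle of the board. Release and retreat.

Run:
```python
from h import *
env.grip(.062);rep()
env.grip(.085);rep()
env.movel([.502,.19,.16],velocity=.04);env.movel([.502,.19,.33],velocity=.12);env.dwell(.5);rep()
c=calibration("wrist");p,d=camera("wrist");cv2.imwrite("pics/w5.png",p)
W=cloud(c,d);r=np.hypot(W[...,0]-.5,W[...,1]-.19)<.09
m=r&(abs(W[...,2]-.044)<.007);print('lid',circ(c,m,.044),W[m].mean(0))
P=W[m];n=np.linalg.svd(P-P.mean(0),full_matrices=False)[2][2];print('normal',n)
```

```text
24.62 q [-0.26  0.58 -0.28  2.02  0.28  0.58  0.23] tcp [0.5013 0.1896 0.0862] F [0.1 0.1 0.3] T [ 0.   -0.03 -0.03] op 0.0618 gf 0.0
 24.98 q [-0.26  0.58 -0.28  2.02  0.28  0.58  0.23] tcp [0.5014 0.1897 0.0863] F [-0.9  0.8  0.8] T [0.06 0.01 0.02] op 0.0851 gf 0.0
 29.03 q [-0.17  0.25 -0.37  1.83  0.1   1.08  0.39] tcp [0.502 0.19  0.33 ] F [-0.2 -0.6 -0.1] T [ 0.04 -0.04 -0.01] op 0.0849 gf 0.0
lid (array([0.50335237, 0.18944744]), np.float64(0.025766827122644977)) [0.50303412 0.18966768 0.04408882]
normal [-0.00525888  0.00472131  0.99997503]
```

View pics/w5.png

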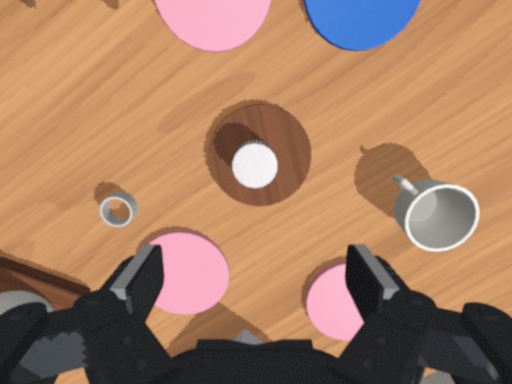

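The lid's top is at (255,165) on the board centred at (260,153). It lies level, within a few mm of the middle, and is released.

```bash
python3 -c "
from cell import job
print(job.job_done())"
```

```text
the job is handed in; nothing more can be done
None
```

The lid is unscrewed, lying level and top side up within a few mm of the middle of the dark wooden board, and released; I turned it in one held 225-degree turn made of 15-degree steps, not regripped twists, and handed the job in after about 29 s of robot time, with no verdict returned.

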